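# Sign off the gearbox kit in fitting order

## Robot

A 6-joint arm with a two-finger parallel gripper is mounted at the origin on a cart in front of the work surface, level with it; the furniture and walls round the work are solid. World frame = base frame: x ahead of the robot, y to its left, z up, the work surface at z = 0. Lengths are in mm, angles in rad, forces in N, time in s.
With the tool pointing down it reaches from about 300 to 775 mm from the base axis. Payload 14.6 kg.
Tool frame: the origin (TCP) lies at the very end of the fingers, on their centre line; the grasp point (between the pads) lies 19 mm behind it; z points along the fingers, y is the line along which they close (so a half turn about z gives the same grasp; the last joint's range is limited). The gripper opens to 94 mm and grips with 3 to 60 N. Pads are 16 mm wide; open, the fingers measure 119 mm over their backs; the gripper's body (75 mm by 177 mm) begins 78 mm behind the grasp point.
Start: joints at [1.103, 0.3, 1.521, -0, 1.321, -0.067], TCP at [214.582, 506.403, 176.446] pointing down, gripper open.
Joint ranges: [-3.03, 3.03], [-0.79, 2.21], [0.23, 2.52], [-1.04, 4.18], [0, 3.07], [-2.55, 2.55]. Speed limits (rad/s): [2.22, 2.22, 2.57, 3.14, 3.14, 3.14].

## Interface

Orientations are given as [roll, pitch, yaw] about the fixed x, y, z axes, in that order (R = Rz(yaw) Ry(pitch) Rx(roll)).
In Python, from cell import manip, eyes, ticket gives the robot as it stands. The module is installed in compiled form; this text tells all that it offers.
- The arm moves only by the tool arm_command, never from a script. Its argument "plan" is a list of rows, each a list of 5 numbers: the opening, from -1 (shut) to 1 (fully open), then the shift along the tool's x, y, z in m, then the turn about the tool's z in rad. In form: [[jaw, dx, dy, dz, roll], ...]. A call has 1 to 20 rows; each row shifts and turns the commanded pose from where the row before left it, along the tool's axes as they then stand; what a row does not reach is not made up. A row lasts 1/8 s, in which the tool goes at most 62.5 mm and 10.7 degrees, less where a joint would pass 70% of its speed; a pose out of reach is approached as far as the arm can. A call is refused whole if a number of a shift passes 0.0625 or a number of a turn 0.188, either way. A call with a gripper value outside its range is refused whole. The fingers move at their own pace and stop on an object; "newtons" is the grip in N (left out, the last holds). Time passes only in rows, so rows that do not move let the fingers close. It gives the time, the measured TCP pose, the force, the opening and the grip force at its end, in the units of the state.
- manip.read_state(): the state, without advancing time (a new reading comes with each control period).
- eyes.camera(name): name is "side" or "top"; returns a dict with "img" (420x560x3 uint8, blue, green, red), "z_map" (420x560 float32, mm along the optical axis (not along the pixel's ray), 0 where there is no reading), "fx", "fy", "cx", "cy" (pixels), "eye" and "orientation" of the camera in the world. Camera axes: x right, y down, z forward; pixel columns grow to the right and rows downward; lengths in mm; the calibration is good to about 2 mm. A picture is of the moment at which its call begins.
- ticket.sign_off(): hands the job in; it is judged then, once.
The state is a dict: "clock": time; "joints": joint angles; "qd": joint speeds; "effort": joint torques, N m; "eef_pos": TCP position; "eef_rot": TCP orientation; "wrist_force": force on the tool from outside, world axes, zero at the start; "moment": the same for the moment, N m; "finger_gap": finger opening in mm; "finger_force": force on a finger pad.
Only numpy, scipy, OpenCV 4.12 (cv2) and the standard library are available. Lean on these libraries where they do the work, as an engineer would, in place of code of your own. Each camera call takes 0.05 s, during which the arm holds its last target. There are 200 camera calls.

## Task

Sign off the gearbox kit in fitting order: lightly press the green button at the ball bearing right down, then the one at the gear (pinion), then the one at the grease tub, where each button belongs to the part lying on the same plate. Press with the fingertips only as hard as a button needs. The blue tape is not in the kit, so leave its button up, and leave all four parts lying where they are.

Things in the scene. Friction and masses are not known exactly. Their poses are not given: they have to be found in the camera images.
- bearing_button_top (a point): centre of the top of the green round push button at the bearing's station; cap 36 mm across (flat part 31 mm), top 62 mm above the bench when up, 53 mm when left pressed; the point moves with the cap. The cap sits on a cushion spring (1 mm per 2 N, 6 mm at most, then solid) above its plunger
- bearing_button (a joint): plunger travel of the bearing station's button in m: 0 = up, 0.009 = fully down; pressed above 0.007. No return spring: it stays where it is left. Pushed, the cap first gives 1.5 mm, then the plunger goes down under about 3 N, then the cap gives up to 4.5 mm more; over 30 N is too hard
- kit_bearing: bare steel-grey ball bearing lying flat, ring 52 mm across, 15 mm high; loose on the rubber pad of its station; origin at the centre of its underside, z up
- bearing_station: station of the bearing, fixed to the bench: aluminium plate 170 x 80 x 10 mm, origin at the centre of its underside, z up; a grey housing (52 x 60 mm, its top 32 mm above the bench) with the button in its middle at x = -55 mm; the part lies on the 12 mm high pad about x = +36 mm. All four stations look alike and are tellable only by the part they carry; which of the four places each has varies
- pinion_button_top (a point): centre of the top of the green round push button at the pinion's station; cap 36 mm across (flat part 31 mm), top 62 mm above the bench when up, 53 mm when left pressed; the point moves with the cap. The cap sits on a cushion spring (1 mm per 2 N, 6 mm at most, then solid) above its plunger
- pinion_button (a joint): plunger travel of the pinion station's button in m: 0 = up, 0.009 = fully down; pressed above 0.007. No return spring: it stays where it is left. Pushed, the cap first gives 1.5 mm, then the plunger goes down under about 3 N, then the cap gives up to 4.5 mm more; over 30 N is too hard
- kit_pinion: dark grey helical gear (pinion) standing on its hub, 45 mm across, 42 mm high; loose on the rubber pad of its station; origin at the centre of its underside, z up
- pinion_station: station of the pinion, fixed to the bench: aluminium plate 170 x 80 x 10 mm, origin at the centre of its underside, z up; a grey housing (52 x 60 mm, its top 32 mm above the bench) with the button in its middle at x = -55 mm; the part lies on the 12 mm high pad about x = +36 mm. All four stations look alike and are tellable only by the part they carry; which of the four places each has varies
- tub_button_top (a point): centre of the top of the green round push button at the grease tub's station; cap 36 mm across (flat part 31 mm), top 62 mm above the bench when up, 53 mm when left pressed; the point moves with the cap. The cap sits on a cushion spring (1 mm per 2 N, 6 mm at most, then solid) above its plunger
- tub_button (a joint): plunger travel of the grease tub station's button in m: 0 = up, 0.009 = fully down; pressed above 0.007. No return spring: it stays where it is left. Pushed, the cap first gives 1.5 mm, then the plunger goes down under about 3 N, then the cap gives up to 4.5 mm more; over 30 N is too hard
- kit_tub: white open grease tub with a yellow-brown band, 67 mm across, 52 mm high; loose on the rubber pad of its station; origin at the centre of its underside, z up
- tub_station: station of the grease tub, fixed to the bench: aluminium plate 170 x 80 x 10 mm, origin at the centre of its underside, z up; a grey housing (52 x 60 mm, its top 32 mm above the bench) with the button in its middle at x = -55 mm; the part lies on the 12 mm high pad about x = +36 mm. All four stations look alike and are tellable only by the part they carry; which of the four places each has varies
- tape_button_top (a point): centre of the top of the green round push button at the tape roll's station; cap 36 mm across (flat part 31 mm), top 62 mm above the bench when up, 53 mm when left pressed; the point moves with the cap. The cap sits on a cushion spring (1 mm per 2 N, 6 mm at most, then solid) above its plunger
- tape_button (a joint): plunger travel of the tape roll station's button in m: 0 = up, 0.009 = fully down; pressed above 0.007. No return spring: it stays where it is left. Pushed, the cap first gives 1.5 mm, then the plunger goes down under about 3 N, then the cap gives up to 4.5 mm more; over 30 N is too hard
- kit_tape: roll of blue adhesive tape lying flat, 68 mm across, 19 mm high; loose on the rubber pad of its station; origin at the centre of its underside, z up
- tape_station: station of the tape roll, fixed to the bench: aluminium plate 170 x 80 x 10 mm, origin at the centre of its underside, z up; a grey housing (52 x 60 mm, its top 32 mm above the bench) with the button in its middle at x = -55 mm; the part lies on the 12 mm high pad about x = +36 mm. All four stations look alike and are tellable only by the part they carry; which of the four places each has varies
There are look-alikes about, which are no part of the job. Several things have the shape of the kit_bearing; the one meant has the colours described above.

How it is judged:
By the outcome, as a careful person would: the job done as asked, in the order asked, and still so for the second after the job is handed in, with the robot touching nothing.
It also fails if it takes over 48 s, if anything falls off the work surface, if the arm or the gripper's body presses on something with over 40 N, if the wrist force passes 120 N, or if a joint passes its speed limit or range.

## Working session

There is one attempt and no reset: what is moved stays moved. The work goes in short steps, Python scripts to look and compute and a tool call to move; the robot and the scene stay as the last step left them, time stands still between calls to the robot, and variables do not carry over. Pictures are saved under pics/ and viewed, at most 10 in all, crops included, and the job is handed in when it is done.

Besides the shell and the picture viewer there is one more tool, called after ">>>" in YAML: its name, and indented under it one key for each argument. arm_command: Moves the arm, as the interface text tells. Its arguments: {"type":"object","properties":{"plan":{"type":"array"},"newtons":{"type":"number"}},"required":["plan"]}

```bash
mkdir -p pics
cat > h.py <<'E'
import numpy as np, cv2
from cell import manip, eyes, ticket
from scipy.spatial.transform import Rotation as Ro
def world(c,u,v,z=None):
    o=np.array(c["orientation"],float)
    R=Ro.from_euler('xyz',o).as_matrix() if o.size==3 else o.reshape(3,3)
    ray=R@np.array([(u-c["cx"])/c["fx"],(v-c["cy"])/c["fy"],1.])
    e=np.array(c["eye"],float)
    if z is None:
        return e+ray*float(c["z_map"][int(round(v)),int(round(u))])
    return e+ray*(z-e[2])/ray[2]
E
python3 - <<'E'
from h import *
for n in("top","side"):
    c=eyes.camera(n); cv2.imwrite(f"pics/{n}0.png",c["img"]); print(n,c["eye"],c["orientation"],c["fx"])
    np.save(n+"0.npy",c,allow_pickle=True)
print(manip.read_state())
E
```

```text
top [ 457.09655567  132.64583028 1049.48588317] [-2.97157557 -0.02007718 -1.56224781] 501.3169313506359
side [ 465.2082698  -773.97487865  899.5223754 ] [-2.33032355  0.01533967 -0.16431108] 525.2705039100367
{'clock': 0.1, 'joints': array([ 1.10337453e+00,  3.00384494e-01,  1.52152211e+00,  4.97833739e-05,
        1.32069445e+00, -6.66000346e-02]), 'qd': array([ 0.00135244, -0.00274924, -0.00045234, -0.00164989,  0.00011239,
        0.00060137]), 'effort': array([-5.04557229e-04, -5.32648194e+01, -3.53281009e+01,  7.09142885e-02,
        2.35411531e-02, -4.29197917e-05]), 'eef_pos': array([214.46661184, 506.17594598, 175.95879541]), 'eef_rot': array([-3.14058969e+00, -1.15225289e-04,  2.74075849e+00]), 'wrist_force': array([0.13656121, 0.32925029, 0.67565578]), 'moment': array([ 0.05244445, -0.02143861,  0.0007908 ]), 'finger_force': 0.0, 'finger_gap': 93.57570834970946}
```

View pics/top0.png

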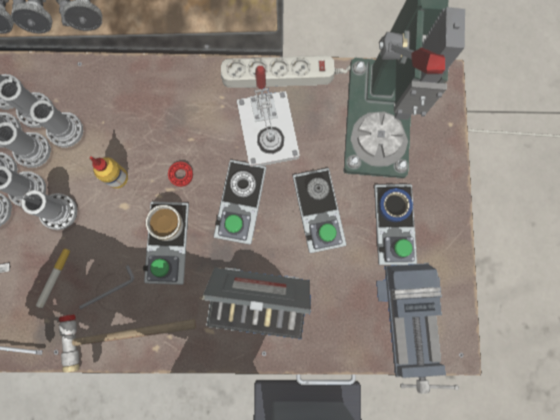

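View pics/side0.png

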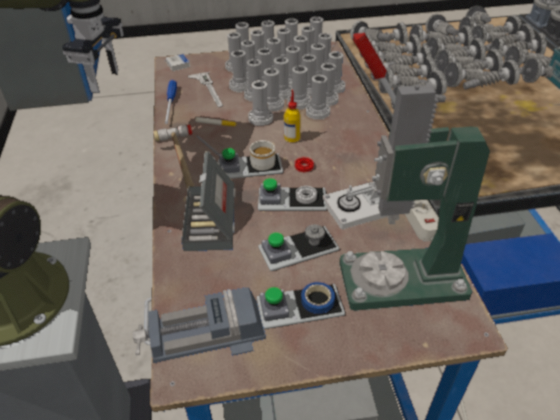

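Top view: there are four stations. Tub: part (164,222), button (160,267). Bearing: part (243,184), button (234,223). Pinion: part (318,188), button (327,232). Tape: part (396,205), button (402,248). Bearing look-alikes are the red ring at (180,173) and the dark disc in the white fixture at (270,140). The steel-grey one on a pad is at (243,184). I'll confirm this in a crop and measure.

Run:
```python
from h import *
T=np.load("top0.npy",allow_pickle=True).item();S=np.load("side0.npy",allow_pickle=True).item()
cr=T["img"][120:300,130:430]; cv2.imwrite("pics/crop.png",cv2.resize(cr,None,fx=2.66,fy=2.66,interpolation=cv2.INTER_CUBIC))
for n,c in(("top",T),("side",S)):
    h=cv2.cvtColor(c["img"],cv2.COLOR_BGR2HSV); m=cv2.inRange(h,(50,120,60),(75,255,255))
    k,l,st,ce=cv2.connectedComponentsWithStats(m)
    for i in range(1,k):
        if st[i,4]>60:
            a,b,w,hh=st[i,:4]; u,v=ce[i]
            print(n,st[i],ce[i].round(1),world(c,u,v,60).round(1),world(c,u,v).round(1))
    # heights by region
c=T;vv,uu=np.mgrid[0:420,0:560];o=Ro.from_euler('xyz',c["orientation"]).as_matrix()
P=(np.stack([(uu-c["cx"])/c["fx"],(vv-c["cy"])/c["fy"],np.ones_like(uu)],-1)*c["z_map"][...,None])@o.T+c["eye"]
for n,(a,b,w,d) in dict(rack=(205,270,310,335),vise=(380,265,440,380),clamp=(240,90,298,165),press=(345,0,465,175),cyl=(0,75,85,230),bottle=(92,155,128,188)).items():
    q=P[b:d,a:w].reshape(-1,3);q=q[(q[:,2]>30)&(q[:,2]<900)]
    print(n,np.percentile(q,[1,99],axis=0).round(0).tolist())
for k,(p,b) in dict(tub=((164,222),(160,267)),bearing=((243,184),(234,223)),pinion=((318,188),(327,232))).items(): print(k,world(T,*p,25).round(0),world(T,*b,60).round(0))
```

```text
top [226 216  15  15 174] [232.9 223.2] [595.5 204.9  60. ] [594.9 204.6  64.2]
top [397 241  14  14 107] [404.1 246.6] [ 552.5 -135.8   60. ] [ 552.3 -135.4   61.6]
top [152 260  13   8  80] [158.2 263.4] [514.6 348.9  60. ] [514.3 348.1  63.9]
side [223 148  12  11 108] [228.5 153.1] [508.2 341.1  60. ] [508.2 339.5  61.2]
side [264 179  13  11 124] [269.8 184.1] [595.8 197.9  60. ] [595.5 195.5  62.1]
side [268 233  16  14 172] [275.6 239.5] [579.5  11.   60. ] [579.1   7.8  63.4]
side [265 288  18  16 225] [273.5 295.4] [ 550.8 -138.7   60. ] [ 550.8 -139.3   60.8]
rack [[390.0, 57.0, 35.0], [502.0, 246.0, 145.0]]
vise [[303.0, -203.0, 30.0], [514.0, -111.0, 69.0]]
clamp [[753.0, 108.0, 30.0], [874.0, 167.0, 79.0]]
press [[700.0, -146.0, 31.0], [939.0, -37.0, 545.0]]
cyl [[601.0, 552.0, 32.0], [864.0, 687.0, 122.0]]
bottle [[674.0, 435.0, 32.0], [717.0, 475.0, 153.0]]
tub [601. 349.  25.] [508. 345.  60.]
bearing [683. 188.  25.] [596. 203.  60.]
pinion [677.  32.  25.] [580.  17.  60.]
```

View pics/crop.png

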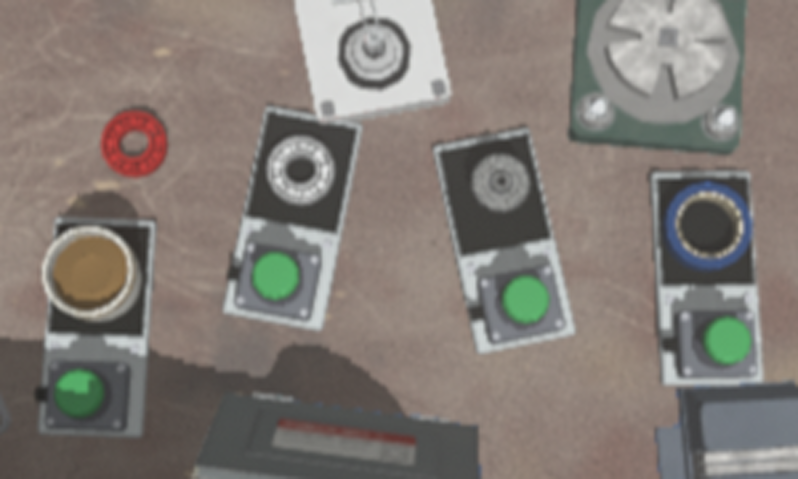

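The crop confirms it. The steel-grey ring is on a pad at crop (300,170), the gear at (500,180) and the tub at (92,270), each with its button below on the same plate. The blue tape is at (710,225). Averaging both cameras, the button centres are bearing (595,201), pinion (579,14) and tub (508,343). First I'll move above the bearing button with the gripper shut.

>>> arm_command:
  plan:
    - [-1, -0.039, -0.011, 0, 0]
    - [-1, -0.039, -0.011, 0, 0]
    - [-1, -0.039, -0.011, 0, 0]
    - [-1, -0.039, -0.011, 0, 0]
    - [-1, -0.039, -0.011, 0, 0]
    - [-1, -0.039, -0.011, 0, 0]
    - [-1, -0.039, -0.011, 0, 0]
    - [-1, -0.039, -0.011, 0, 0]
    - [-1, -0.039, -0.011, 0, 0]
    - [-1, -0.039, -0.011, 0, 0]
    - [-1, -0.039, -0.011, 0, 0]
    - [-1, -0.039, -0.011, 0, 0]
    - [-1, 0, 0, 0.03, 0]
    - [-1, 0, 0, 0.03, 0]
    - [-1, 0, 0, 0.03, 0]
    - [-1, 0, 0, 0, 0]
    - [-1, 0, 0, 0, 0]

```text
clock: 2.22
eef_pos: [594.5, 202.5, 87.7]
eef_rot: [3.141, 0.001, 2.741]
wrist_force: [0.1, -0.0, 1.5]
finger_gap: 0.3
finger_force: 0.0
```

Run:
```python
from h import *
s=manip.read_state();print(s["clock"],s["eef_pos"],s["eef_rot"],s["wrist_force"],s["finger_gap"])
a=eyes.camera("top")["img"][150:290,150:350];b=eyes.camera("side")["img"][100:300,190:390]
cv2.imwrite("pics/p1.png",np.hstack([cv2.resize(a,(400,280),interpolation=2),cv2.resize(b,(400,400),interpolation=2)[:280]]))
```

```text
2.225 [594.48440153 202.45461074  87.70036239] [3.14078467e+00 9.90695117e-04 2.74083225e+00] [ 0.0588089  -0.04709993  1.46483718] 0.34105436247507576
```

View pics/p1.png

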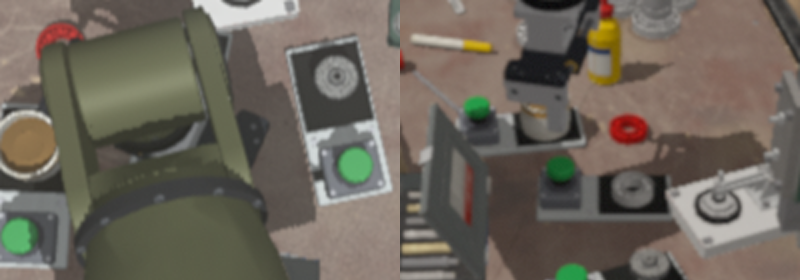

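The fingertip is right over the bearing button: in the side crop the tip is at (555,130) and the cap at (560,170). Aiming for tip z of about 50 gives full travel with about 6 N.

>>> arm_command:
  plan:
    - [-1, 0, 0, 0.011, 0]
    - [-1, 0, 0, 0.01, 0]
    - [-1, 0, 0, 0.004, 0]
    - [-1, 0, 0, 0.004, 0]
    - [-1, 0, 0, 0.003, 0]
    - [-1, 0, 0, 0.003, 0]
    - [-1, 0, 0, 0.002, 0]
    - [-1, 0, 0, 0, 0]
    - [-1, 0, 0, 0, 0]

```text
clock: 3.45
eef_pos: [594.0, 202.3, 49.6]
eef_rot: [3.141, 0.0, 2.741]
wrist_force: [0.4, -0.5, 0.1]
finger_gap: 0.4
finger_force: 0.0
```

Run:
```python
from h import *
s=manip.read_state();print(s["clock"],s["eef_pos"],s["wrist_force"],s["moment"])
c=eyes.camera("side");b=c["img"][140:230,220:330]
cv2.imwrite("pics/p2.png",cv2.resize(b,(770,600),interpolation=2))
h=cv2.cvtColor(c["img"],cv2.COLOR_BGR2HSV); m=cv2.inRange(h,(50,120,60),(75,255,255))
k,l,st,ce=cv2.connectedComponentsWithStats(m);print(st[st[:,4]>30])
print(manip.read_state()["wrist_force"])
```

```text
3.45 [594.03990897 202.30349251  49.56168027] [ 0.43605944 -0.48079842  0.08824338] [-0.00145284 -0.02492076  0.04180212]
[[     0      0    560    420 234563]
 [   222    149     12     10    101]
 [   264    179     13     11    122]
 [   268    232     16     15    186]
 [   265    288     18     16    228]]
[0.26964184 0.14860161 0.80679054]
```

View pics/p2.png

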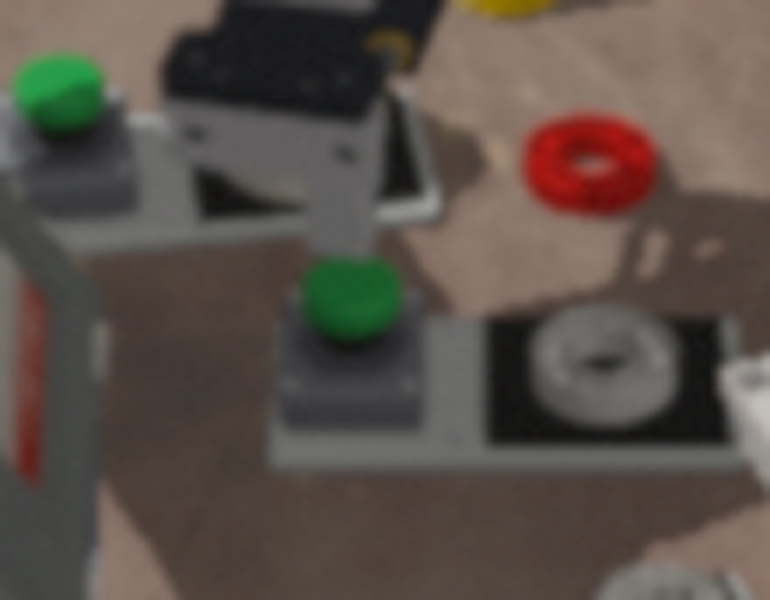

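Run:
```python
from h import *
c=eyes.camera("side");R=Ro.from_euler('xyz',c["orientation"]).as_matrix()
for p in ((594,202.3,49.6),(594.5,202.5,87.7),(595,200,60),(595,200,32)):
    q=R.T@(np.array(p)-c["eye"]);print(p,c["fx"]*q[0]/q[2]+c["cx"],c["fy"]*q[1]/q[2]+c["cy"],q[2])
z=c["z_map"]
for v in range(158,196,2): print(v,[world(c,u,v).round(0).tolist() for u in (267,270)])
c=eyes.camera("side")
```

```text
(594, 202.3, 49.6) 268.87474282017945 186.22974938020172 1299.212926916541
(594.5, 202.5, 87.7) 268.66162937393113 174.24614289617244 1273.1786884254607
(595, 200, 60) 269.3110044154332 183.57789107838522 1290.5113665702265
(595, 200, 32) 269.59342161554366 192.12219460063284 1309.789301413715
158 [[580.0, 113.0, 207.0], [587.0, 116.0, 205.0]]
160 [[580.0, 112.0, 203.0], [586.0, 111.0, 203.0]]
162 [[581.0, 123.0, 189.0], [587.0, 118.0, 192.0]]
164 [[581.0, 123.0, 183.0], [587.0, 117.0, 187.0]]
166 [[580.0, 118.0, 181.0], [587.0, 117.0, 181.0]]
168 [[590.0, 193.0, 115.0], [597.0, 192.0, 115.0]]
170 [[589.0, 190.0, 112.0], [596.0, 188.0, 112.0]]
172 [[589.0, 189.0, 106.0], [596.0, 189.0, 105.0]]
174 [[589.0, 192.0, 97.0], [596.0, 191.0, 98.0]]
176 [[589.0, 194.0, 90.0], [596.0, 191.0, 92.0]]
178 [[592.0, 219.0, 62.0], [596.0, 195.0, 82.0]]
180 [[591.0, 209.0, 64.0], [598.0, 210.0, 63.0]]
182 [[590.0, 205.0, 62.0], [597.0, 204.0, 61.0]]
184 [[589.0, 195.0, 64.0], [596.0, 197.0, 61.0]]
186 [[588.0, 191.0, 61.0], [595.0, 189.0, 62.0]]
188 [[588.0, 190.0, 55.0], [595.0, 191.0, 54.0]]
190 [[589.0, 199.0, 41.0], [595.0, 194.0, 44.0]]
192 [[588.0, 198.0, 35.0], [596.0, 196.0, 36.0]]
194 [[587.0, 193.0, 33.0], [595.0, 191.0, 34.0]]
```

The bearing cap is still up (rows 179–190, unchanged). The side depth shows the real tip at z of about 80, so the shut fingertips end about 30 mm short of the reported TCP. The xy position is fine. I'll go on down in small steps, watching the force.

>>> arm_command:
  plan:
    - [-1, 0, 0, 0.005, 0]
    - [-1, 0, 0, 0.005, 0]
    - [-1, 0, 0, 0.003, 0]
    - [-1, 0, 0, 0, 0]

```text
clock: 4.1
eef_pos: [593.8, 202.2, 36.1]
eef_rot: [-3.141, -0.0, 2.741]
wrist_force: [-0.8, 0.0, 0.1]
finger_gap: 0.5
finger_force: 0.0
```

Run:
```python
from h import *
c=eyes.camera("side");s=manip.read_state();print(s["eef_pos"],s["wrist_force"])
for v in range(172,192): print(v,[world(c,u,v).round(0).tolist()[1:] for u in (267,269,271)])
```

```text
[593.97352634 202.2381015   36.36069782] [-0.18355799 -0.28073608  0.24455514]
172 [[190.0, 105.0], [189.0, 105.0], [117.0, 164.0]]
173 [[190.0, 103.0], [189.0, 102.0], [190.0, 101.0]]
174 [[191.0, 98.0], [189.0, 99.0], [194.0, 95.0]]
175 [[192.0, 95.0], [190.0, 96.0], [193.0, 92.0]]
176 [[189.0, 94.0], [190.0, 93.0], [195.0, 87.0]]
177 [[192.0, 89.0], [189.0, 90.0], [189.0, 89.0]]
178 [[190.0, 87.0], [190.0, 86.0], [192.0, 84.0]]
179 [[190.0, 84.0], [191.0, 82.0], [191.0, 82.0]]
180 [[190.0, 81.0], [190.0, 80.0], [190.0, 80.0]]
181 [[189.0, 78.0], [190.0, 77.0], [191.0, 76.0]]
182 [[202.0, 64.0], [197.0, 68.0], [192.0, 71.0]]
183 [[199.0, 64.0], [200.0, 62.0], [197.0, 64.0]]
184 [[195.0, 64.0], [198.0, 61.0], [194.0, 63.0]]
185 [[190.0, 65.0], [192.0, 62.0], [195.0, 59.0]]
186 [[191.0, 61.0], [190.0, 61.0], [190.0, 60.0]]
187 [[190.0, 58.0], [192.0, 56.0], [194.0, 54.0]]
188 [[193.0, 53.0], [192.0, 53.0], [191.0, 53.0]]
189 [[191.0, 51.0], [190.0, 51.0], [190.0, 51.0]]
190 [[198.0, 42.0], [192.0, 46.0], [192.0, 45.0]]
191 [[197.0, 39.0], [198.0, 38.0], [196.0, 39.0]]
```

>>> arm_command:
  plan:
    - [-1, 0, 0, 0.003, 0]
    - [-1, 0, 0, 0.003, 0]
    - [-1, 0, 0, 0, 0]

```text
clock: 4.53
eef_pos: [594.1, 202.3, 30.5]
eef_rot: [3.141, 0.0, 2.741]
wrist_force: [1.6, 0.1, 2.4]
finger_gap: 0.5
finger_force: 1.0
```

>>> arm_command:
  plan:
    - [-1, 0, 0, 0.002, 0]
    - [-1, 0, 0, 0.002, 0]
    - [-1, 0, 0, 0, 0]

```text
clock: 4.9
eef_pos: [594.1, 202.3, 26.4]
eef_rot: [3.141, 0.0, 2.741]
wrist_force: [0.8, -0.7, 2.4]
finger_gap: 0.7
finger_force: 1.1
```

Contact: it's at the plunger's steady force of about 3 N. I'll continue until the force rises above that.

>>> arm_command:
  plan:
    - [-1, 0, 0, 0.002, 0]
    - [-1, 0, 0, 0.002, 0]
    - [-1, 0, 0, 0, 0]

```text
clock: 5.28
eef_pos: [594.1, 202.3, 22.4]
eef_rot: [3.141, 0.0, 2.741]
wrist_force: [1.0, -0.4, 3.8]
finger_gap: 0.4
finger_force: 1.8
```

>>> arm_command:
  plan:
    - [-1, 0, 0, 0.002, 0]
    - [-1, 0, 0, 0, 0]

```text
clock: 5.52
eef_pos: [594.2, 202.3, 20.7]
eef_rot: [3.141, 0.0, 2.741]
wrist_force: [-0.6, -0.3, 6.8]
finger_gap: 0.6
finger_force: 3.5
```

6.8 N is past the plunger stop, so the button is down. I'll lift and look at the cap while moving over to the pinion.

>>> arm_command:
  plan:
    - [-1, 0, 0, -0.01, 0]
    - [-1, 0, 0, -0.02, 0]
    - [-1, 0, 0, -0.02, 0]
    - [-1, -0.012, -0.036, 0, 0]
    - [-1, -0.012, -0.036, 0, 0]
    - [-1, -0.012, -0.036, 0, 0]
    - [-1, -0.012, -0.036, 0, 0]
    - [-1, -0.012, -0.036, 0, 0]
    - [-1, 0, 0, 0, 0]
    - [-1, 0, 0, 0, 0]

```text
clock: 6.78
eef_pos: [579.3, 13.6, 71.2]
eef_rot: [3.141, 0.001, 2.741]
wrist_force: [-0.9, -0.1, 0.7]
finger_gap: 0.7
finger_force: 0.0
```

Run:
```python
from h import *
c=eyes.camera("side");s=manip.read_state();print(s["eef_pos"],s["wrist_force"])
b=c["img"][170:260,220:330]
cv2.imwrite("pics/p3.png",cv2.resize(b,(770,600),interpolation=2))
h=cv2.cvtColor(c["img"],cv2.COLOR_BGR2HSV); m=cv2.inRange(h,(50,120,40),(75,255,255))
k,l,st,ce=cv2.connectedComponentsWithStats(m)
for i in range(1,k):
    if st[i,4]>30: print(st[i],ce[i],[world(c,ce[i][0],ce[i][1]+d).round(0).tolist() for d in(-2,0,2)])
```

```text
[579.22372511  13.98538155  71.01813677] [ 0.50388948  0.43424081 -0.19869275]
[222 149  12  11 107] [228.07476636 153.79439252] [[507.0, 340.0, 65.0], [507.0, 333.0, 64.0], [506.0, 329.0, 61.0]]
[269 233  15  14 173] [275.6300578  239.58381503] [[580.0, 13.0, 64.0], [579.0, 6.0, 65.0], [579.0, 5.0, 60.0]]
[265 288  18  17 228] [273.50877193 295.52631579] [[551.0, -135.0, 61.0], [551.0, -140.0, 61.0], [550.0, -147.0, 64.0]]
```

View pics/p3.png

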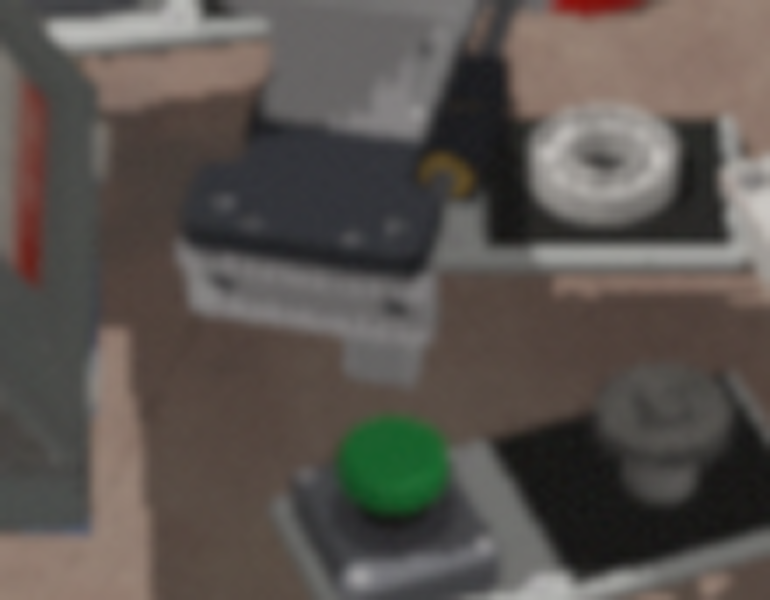

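Side crop: the shut fingertips, at (385,380), are directly over the pinion cap at (393,465). The bearing cap is hidden by the gripper, so I'll try the top camera for it before pressing.

Run:
```python
from h import *
c=eyes.camera("top")
h=cv2.cvtColor(c["img"],cv2.COLOR_BGR2HSV); m=cv2.inRange(h,(50,120,40),(75,255,255))
k,l,st,ce=cv2.connectedComponentsWithStats(m)
for i in range(1,k):
    if st[i,4]>30: print(st[i],ce[i],"median world z",np.median([world(c,u,v)[2] for v,u in zip(*np.where(l==i))]).round(1))
```

```text
[151 260  17  16 204] [159.22058824 267.49019608] median world z 61.7
```

The bearing cap is hidden there too, but the force trace (about 3 N over 8 mm, then 2 N/mm up to 6.8 N) shows it bottomed. I'll press the pinion with the same end height.

>>> arm_command:
  plan:
    - [-1, 0, 0, 0.017, 0]
    - [-1, 0, 0, 0.015, 0]
    - [-1, 0, 0, 0.004, 0]
    - [-1, 0, 0, 0.003, 0]
    - [-1, 0, 0, 0.003, 0]
    - [-1, 0, 0, 0.003, 0]
    - [-1, 0, 0, 0, 0]

```text
clock: 7.75
eef_pos: [579.1, 13.2, 25.5]
eef_rot: [3.141, 0.0, 2.741]
wrist_force: [-0.8, 1.3, 2.5]
finger_gap: 0.8
finger_force: 1.0
```

>>> arm_command:
  plan:
    - [-1, 0, 0, 0.003, 0]
    - [-1, 0, 0, 0.002, 0]
    - [-1, 0, 0, 0, 0]

```text
clock: 8.12
eef_pos: [579.3, 13.1, 20.7]
eef_rot: [3.141, 0.001, 2.741]
wrist_force: [-2.2, 0.1, 7.5]
finger_gap: 0.8
finger_force: 3.4
```

The pinion is pressed the same way. For the tub I'll lift high, turn the gripper so its long side runs along world x and clears the rack, then cross over.

>>> arm_command:
  plan:
    - [-1, 0, 0, -0.01, 0]
    - [-1, 0, 0, -0.03, 0]
    - [-1, 0, 0, -0.045, 0]
    - [-1, 0, 0, -0.045, 0]
    - [-1, 0, 0, 0, 0.167]
    - [-1, 0, 0, 0, 0.167]
    - [-1, 0, 0, 0, 0.167]
    - [-1, 0, 0, 0, 0.167]
    - [-1, 0, 0, 0, 0.167]
    - [-1, 0, 0, 0, 0.167]
    - [-1, 0, 0, 0, 0.167]
    - [-1, 0.041, -0.009, 0, 0]
    - [-1, 0.041, -0.009, 0, 0]
    - [-1, 0.041, -0.009, 0, 0]
    - [-1, 0.041, -0.009, 0, 0]
    - [-1, 0.041, -0.009, 0, 0]
    - [-1, 0.041, -0.009, 0, 0]
    - [-1, 0.041, -0.009, 0, 0]
    - [-1, 0.041, -0.009, 0, 0]
    - [-1, 0, 0, 0, 0]

```text
clock: 10.62
eef_pos: [505.7, 343.1, 150.4]
eef_rot: [-3.141, -0.0, 1.575]
wrist_force: [-0.6, -0.3, 0.4]
finger_gap: 0.2
finger_force: 0.0
```

Run:
```python
from h import *
c=eyes.camera("side");s=manip.read_state();print(s["clock"],s["eef_pos"],s["eef_rot"],s["wrist_force"])
cv2.imwrite("pics/p4.png",cv2.resize(c["img"][110:320,190:400],(600,600),interpolation=2))
for k,(x,y) in dict(bearing=(595,201),pinion=(579,14),tub=(508,343),tape=(552,-138)).items():
    R=Ro.from_euler('xyz',c["orientation"]).as_matrix();q=R.T@(np.array([x,y,57])-c["eye"]);u,v=c["fx"]*q[0]/q[2]+c["cx"],c["fy"]*q[1]/q[2]+c["cy"]
    print(k,np.median([world(c,u+i,v+j)[2] for i in(-3,-1,1,3) for j in(-2,-1,0,1)]).round(1))
```

```text
10.675 [506.22139043 341.66996927 150.36917522] [-3.14134194e+00  3.33438806e-04  1.57362590e+00] [ 1.65236962  0.16052034 -0.53032509]
bearing 53.3
pinion 54.0
tub 63.1
tape 62.6
```

View pics/p4.png

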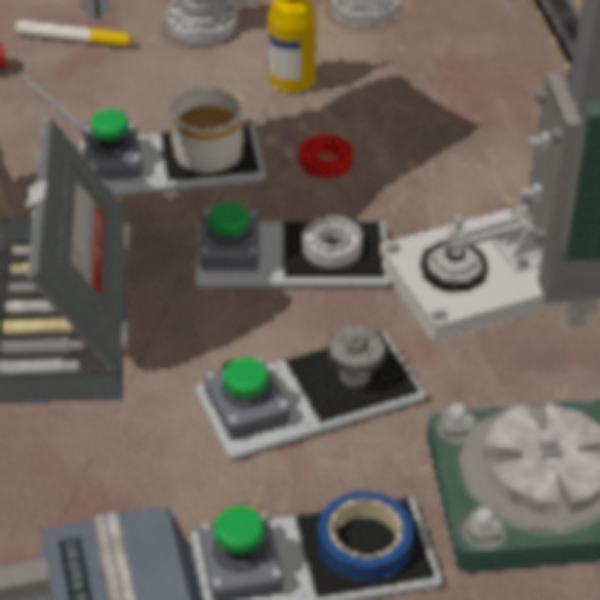

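The picture and depth show the bearing (53 mm) and pinion (54 mm) caps down, the tub and tape caps up, and all parts in place. Now the tub.

>>> arm_command:
  plan:
    - [-1, 0, 0.002, 0.04, 0]
    - [-1, 0, 0, 0.04, 0]
    - [-1, 0, 0, 0.025, 0]
    - [-1, 0, 0, 0.009, 0]
    - [-1, 0, 0, 0.003, 0]
    - [-1, 0, 0, 0.003, 0]
    - [-1, 0, 0, 0.003, 0]
    - [-1, 0, 0, 0, 0]

```text
clock: 11.68
eef_pos: [509.1, 341.1, 27.9]
eef_rot: [3.141, -0.0, 1.572]
wrist_force: [1.4, -1.3, 2.0]
finger_gap: 0.4
finger_force: 1.2
```

>>> arm_command:
  plan:
    - [-1, 0, 0, 0.003, 0]
    - [-1, 0, 0, 0.003, 0]
    - [-1, 0, 0, 0, 0]

```text
clock: 12.05
eef_pos: [509.0, 341.2, 21.6]
eef_rot: [3.141, -0.0, 1.572]
wrist_force: [2.3, -1.0, 6.6]
finger_gap: 0.7
finger_force: 2.6
```

>>> arm_command:
  plan:
    - [-1, 0, 0, -0.01, 0]
    - [-1, 0, 0, -0.03, 0]
    - [-1, 0, 0, -0.045, 0]
    - [-1, 0, 0, -0.045, 0]
    - [-1, 0, 0, -0.03, 0]
    - [-1, 0, 0, 0, 0]
    - [-1, 0, 0, 0, 0]

```text
clock: 12.92
eef_pos: [508.1, 340.9, 180.3]
eef_rot: [-3.14, 0.001, 1.572]
wrist_force: [0.0, 0.2, -0.6]
finger_gap: 0.2
finger_force: 0.0
```

Run:
```python
from h import *
c=eyes.camera("side");s=manip.read_state();print(s["clock"],s["eef_pos"],s["wrist_force"])
cv2.imwrite("pics/p5.png",cv2.resize(c["img"][110:320,190:400],(600,600),interpolation=2))
for k,(x,y) in dict(bearing=(595,201),pinion=(579,14),tub=(508,342),tape=(552,-138)).items():
    R=Ro.from_euler('xyz',c["orientation"]).as_matrix();q=R.T@(np.array([x,y,57])-c["eye"]);u,v=c["fx"]*q[0]/q[2]+c["cx"],c["fy"]*q[1]/q[2]+c["cy"]
    print(k,np.median([world(c,u+i,v+j)[2] for i in(-3,-1,1,3) for j in(-2,-1,0,1)]).round(1))
```

```text
12.975 [508.05455224 340.80873415 180.02897783] [ 0.26604233 -0.61188279  0.49380546]
bearing 52.3
pinion 54.2
tub 54.2
tape 62.0
```

View pics/p5.png

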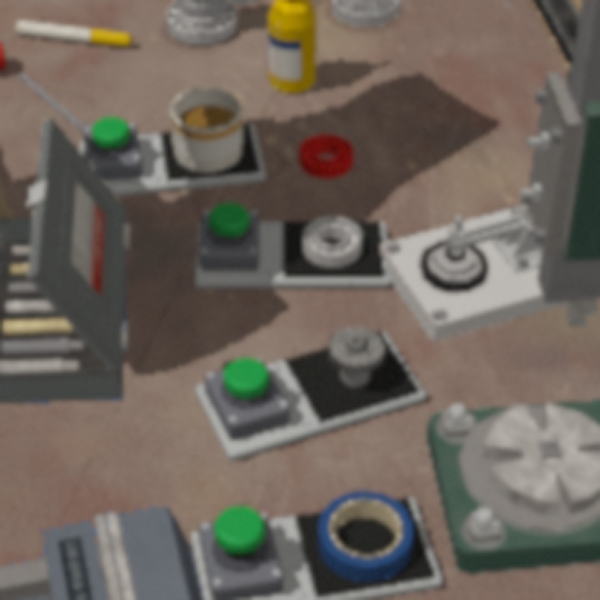

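The bearing, pinion and tub caps are down at 52–54 mm, the tape cap is up at 62 mm, and the parts haven't moved.

```bash
python3 -c "
from cell import ticket
print(ticket.sign_off())"
```

```text
the job is handed in; nothing more can be done
None
```

The bearing, pinion and grease-tub buttons were pressed down in that order, reading at most about 7.5 N; the tape button is still up, all four parts are in place, and the job was handed in at about 13 s.

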